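Open the dial lock on the tool case and show it to the reader

TASK

The dial lock on the blue tool case is shut through the hasp eye: turn its dial, feeling the clicks, until the white pointer line clicks in at the red mark, then pull the shackle open all the way so that it leaves the eye. Lift the opened lock off the case and finish while still holding it up, level with its dial facing upward, over the middle of the round tag reader, about 10 cm above it and clear of case and reader. Leave the carton, the screwdriver and the jar where they are.

Things in the scene. Friction and masses are not known exactly. Their poses are not given: they have to be found in the camera images.
- lock: Brass dial padlock lying on its back on the case, dial up; body 60 (x) x 54 (y) x 30 mm, 0.3 to 0.6 kg. Origin: centre of underside; x along the shackle towards its bow, z up. Sits with 1.5 mm play between 7 mm high stops on the case; the hasp eye holds it down until the shackle is open, then it lifts straight up. Its sides (y = +-27 mm) can be gripped from 8 to 30 mm up, astride the dial.
- dial (a joint): Dial angle (rad), growing anticlockwise seen from above; pointer at the red mark (along the lock's +x) at 0 and equally at 6.283; either way round will do. Stops at -0.8 and 7.08. Sprung click notches every 0.524, one at the mark; needs up to 0.05 N m and settles into the nearest notch when let go. The shackle comes out only within about 0.1 of the mark, else it jams after 2 mm.
- dial_grip (a point): Where to grip the dial: on its axis, 6 mm behind the lock's origin (lock -x), 56 mm above the lock's underside. Black disc 44 mm across, 7 mm thick, on the lock's top (30 mm up), with an upright bar 38 mm long, 14 mm thick, top at 68 mm. The point's x runs along the bar to the pointer end; pinch across the 14 mm (point y).
- dial_pointer (a point): Tip of the dial's white pointer line, on the disc's rim 22 mm from the dial axis, 37 mm above the lock's underside.
- red_mark (a point): Where the pointer tip must come, fixed on the lock at the same radius and height; the painted red bar begins just outside it, on the shackle side of the dial.
- shackle (a joint): How far the shackle is pulled out of the lock (m): 0 shut, 0.026 at its stop; open all the way means more than 0.020. Slides along the lock's +x against about 2 N friction and stays where it is left. The short leg is out of the hasp eye from about 0.015.
- shackle_grip (a point): Point midway between the two shackle legs, 58 mm from the lock's origin along its x when shut, 15 mm above its underside and the case top; moves with the shackle. Steel legs 9 mm thick, 43 mm across the outside of both, straight to 64 mm, bow end at 85.5 mm from the lock's origin. Pinch both legs from outside (fingers closing along lock y), pull along lock +x.
- case: Blue steel tool case, 240 (x) x 190 (y) x 70 mm high, fixed. Origin: centre of underside. The lock rests on its top, 30 mm towards -x from the centre, x axes alike. The steel hasp eye is an arch 28 mm high, 24 mm wide, standing 2 to 7 mm in front of the lock's body round the shackle leg on the +y side.
- reader: Round black tag reader with a green ring, 90 mm across, 19 mm high, fixed to the bench. Origin: centre of its underside.
- staple_carton: Loose cardboard carton 100 x 60 x 45 mm, a bystander. Origin: centre of its underside.
- screwdriver: Loose screwdriver lying on the bench, a bystander. Origin: underside of its middle.
- glue_jar: Loose jar, 64 mm across, 90 mm high, a bystander. Origin: centre of its underside.
Not all that is in view belongs to the job. Of the things that look like the reader, the larger one is meant.

How it is judged:
On the way, in this order (a step that is already met when the one before it is completed fails the run):
1. the dial's pointer is at the red mark, the shackle still shut (distance between dial_pointer and red_mark below 0.003 m and value of joint shackle below 0.006 m), for 0.2 s.
2. the shackle is pulled fully open (value of joint shackle above 0.02 m), for 0.2 s.
At the end, for the whole second after the job is handed in: The lock, its shackle open by 18 mm or more, is held still by the fingers over the reader: its origin within 45 mm of the reader's axis, its underside 70 to 220 mm above the bench (about 5 to 20 cm above the reader), dial up within 0.3 rad of level, touching neither case nor reader (value of joint shackle above 0.018 m and horizontal distance between lock and reader below 0.045 m and z of lock in the frame of reader between 0.07 and 0.22 m and angle between lock's own z axis and vertical below 0.3 rad and contact force between the fingers and lock above 1 N and contact force between lock and case below 0.1 N and contact force between lock and reader below 0.1 N and linear speed of lock below 0.05 m/s); the arm keeps its last pose, push and grip.
It fails at once if the carton, screwdriver or jar is moved by more than 25 mm (distance of any of staple_carton, screwdriver, glue_jar from where it was at the start of the episode above 0.025 m).
It also fails if it takes over 67 s, if anything falls off the work surface, if the arm or the gripper's body presses on something with over 40 N, if the wrist force passes 120 N, or if a joint passes its speed limit or range.

ROBOT

A 7-joint arm with a two-finger parallel gripper is mounted at the origin on the work surface. World frame = base frame: x ahead of the robot, y to its left, z up, the work surface at z = 0. Lengths are in m, angles in rad, forces in N, time in s.
With the tool pointing down it reaches from about 0.425 to 0.925 m from the base axis. Payload 6.8 kg.
Tool frame: the origin (TCP) lies between the finger pads; the fingertips stand 22 mm ahead of it and the grasp point (between the pads) lies 3 mm ahead of it; z points along the fingers, y is the line along which they close (so a half turn about z gives the same grasp; the last joint's range is limited). The gripper opens to 85 mm and grips with 20 to 120 N. Pads are 22 mm wide; open, the fingers measure 114 mm over their backs; the gripper's body (76 mm by 85 mm) begins 54 mm behind the grasp point. The pads swing forward as they close: fully open they stand 13 mm farther back than shut.
Start: joints at [1.065, 0.477, 0.022, 1.555, -0.011, 1.109, -0.083], TCP at [0.261, -0.622, 0.253] pointing down, gripper open.
Joint ranges: [-2.96, 2.96], [-0.34, 2.1], [-1.41, 1.46], [0.24, 2.44], [-1.37, 4.51], [0.17, 1.92], [-2.96, 2.96]. Speed limits (rad/s): [2.39, 2.39, 3.14, 3.14, 3.14, 3.14, 3.14].

INTERFACE

Orientations are given as a unit quaternion [w, x, y, z].
In Python, from station import bot gives the robot as it stands.
- The arm moves only by the tool servo_tool, never from a script. Its argument "motion" is a list that holds one entry, the list of rows, each a list of 5 numbers: the opening, from 0 (shut) to 1 (fully open), then the shift along the world's x, y, z each as a share of 0.04 m, from -1 to 1, then the turn about the world's z as a share of 0.12 rad, from -1 to 1. A call has 1 to 20 rows; each row shifts and turns the commanded pose from where the row before left it; what a row does not reach is not made up. A row lasts 1/10 s, in which the tool goes at most 50 mm and 8.59 degrees, less where a joint would pass 70% of its speed; a pose out of reach is approached as far as the arm can. A call with a number of a shift or a turn outside -1 to 1 is refused whole. A call with a gripper value outside its range is refused whole. The fingers move at their own pace and stop on an object; "newtons" is the grip in N (left out, the last holds). Time passes only in rows, so rows that do not move let the fingers close. It gives the time, the measured TCP pose, the force, the opening and the grip force at its end, in the units of the state.
- bot.get_obs(): the state, without advancing time (a new reading comes with each control period).
- bot.read_camera(name): name is "scene" or "top" or "wrist"; returns (picture, depth): 400x640x3 uint8, red, green, blue; 400x640 float32, m along the optical axis (not along the pixel's ray), 0 where there is no reading.
- bot.get_calibration(name): a dict with "fovy" (degrees; the focal length in pixels is half the picture's height over the tangent of half this angle, whatever the lens; pixels are square), "cx", "cy" (the principal point, pixels), "k1" (the pictures are not rectified: a ray, as slopes to the right and down, at radius r is drawn at 1 + k1 r^2 times it, then the intrinsics apply), "view" (4x4, takes a point from world to camera coordinates). Camera axes: x right, y down, z forward; pixel columns grow to the right and rows downward; lengths in m; the calibration is good to about 2 mm. A picture is of the moment at which its call begins: read the wrist's pose just before it. get_calibration takes no time and is no camera call; for the wrist camera it gives the pose at the moment of the call.
- bot.hand_in(): hands the job in; it is judged then, once.
The state is a dict: "t": time; "q": joint angles; "joint_vel": joint speeds; "joint_torque": joint torques, N m; "eef_pos": TCP position; "tool_rot": TCP orientation; "contact_force": force on the tool from outside, world axes, zero at the start; "torque": the same for the moment, N m; "gripper_width": opening from 0.0 (shut) to 1.0 (fully open); "grasp_force": force on a finger pad.
Only numpy, scipy, OpenCV 4.12 (cv2) and the standard library are available. Lean on these libraries where they do the work, as an engineer would, in place of code of your own. Each camera call takes 0.05 s, during which the arm holds its last target. There are 200 camera calls.

## Working session

There is one attempt and no reset: what is moved stays moved. The work goes in short steps, Python scripts to look and compute and a tool call to move; the robot and the scene stay as the last step left them, time stands still between calls to the robot, and variables do not carry over. Pictures are saved under pics/ and viewed, at most 10 in all, crops included, and the job is handed in when it is done.

Besides the shell and the picture viewer there is one more tool, called as name([rows], argument=value, ...), one row to a line, values as JSON. servo_tool: Moves the arm, as the interface text tells. Shift numbers are shares of 0.04 m and turn numbers shares of 0.12 rad, none past 1 either way. Its arguments: {"type":"object","properties":{"motion":{"type":"array"},"newtons":{"type":"number"}},"required":["motion"]}

```bash
mkdir -p pics; ls; cat > h.py <<'E'
import numpy as np, cv2
from station import bot
def cam(n):
    c=bot.get_calibration(n); im,d=bot.read_camera(n); return c,im,d
def pts(c,d,uv):
    """pixels (n,2) + depth -> world"""
    uv=np.atleast_2d(uv).astype(float); f=200/np.tan(np.radians(c['fovy'])/2)
    s=(uv-[c['cx'],c['cy']])/f
    x=s.copy()
    for _ in range(15): x=s/(1+c['k1']*(x**2).sum(1,keepdims=True))
    z=np.array([d[int(round(v)),int(round(u))] for u,v in uv]) if np.ndim(d)==2 else np.full(len(uv),d)
    P=np.c_[x*z[:,None],z,np.ones(len(uv))]
    return (P@np.linalg.inv(np.array(c['view'])).T)[:,:3]
def onplane(c,uv,h):
    """pixel ray meets z=h"""
    a=pts(c,0.0,uv);b=pts(c,1.0,uv); t=(h-a[:,2])/(b[:,2]-a[:,2]); return a+t[:,None]*(b-a)
E
python3 - <<'E'
from h import *
o=bot.get_obs(); print({k:np.round(v,3) for k,v in o.items()})
c,im,d=cam('top'); np.savez('top.npz',im=im,d=d); print(c)
cv2.imwrite('pics/top.png',im[:,:,::-1])
c,im,d=cam('scene'); cv2.imwrite('pics/scene.png',im[:,:,::-1])
E
```

```text
pics
{'t': np.float64(0.0), 'q': array([ 1.065,  0.478,  0.022,  1.556, -0.011,  1.109, -0.083]), 'joint_vel': array([-0.002, -0.001, -0.   , -0.001,  0.001, -0.   ,  0.001]), 'joint_torque': array([-0.0000e+00, -5.9645e+01,  1.6080e+00, -2.8120e+01,  1.3000e-02,
        9.0000e-03,  0.0000e+00]), 'eef_pos': array([ 0.261, -0.622,  0.252]), 'tool_rot': array([-0.001,  0.98 ,  0.198, -0.   ]), 'contact_force': array([-0.059,  0.237,  0.08 ]), 'torque': array([ 0.008,  0.005, -0.009]), 'grasp_force': np.float64(0.0), 'gripper_width': np.float64(0.998)}
{'fovy': 53.419831175674034, 'cx': 318.3817467032457, 'cy': 199.23143869875514, 'k1': -0.03883983820547641, 'view': array([[-0.07872208, -0.99689393, -0.00230649,  0.02517118],
       [-0.97585533,  0.07753315, -0.20419351,  0.50842326],
       [ 0.2037381 , -0.01382374, -0.97892783,  1.09527512],
       [ 0.        ,  0.        ,  0.        ,  1.        ]])}
```

View pics/top.png

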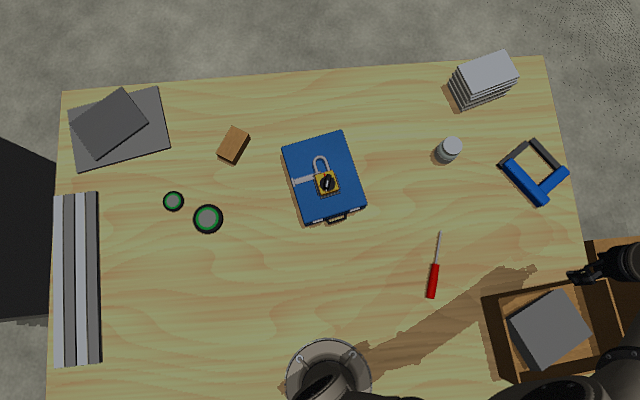

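View pics/scene.png

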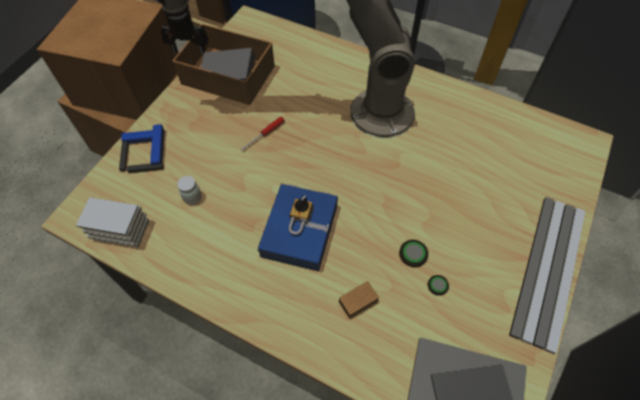

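The top view shows the case at about (325,178), the lock at (327,182) with its bow up at (320,158), the large reader at (208,218) and the small one at (173,201). In the scene view the lock is at (300,212). Next I'll measure the case and the reader.

```bash
python3 - <<'E'
from h import *
z=np.load('top.npz'); im,d=z['im'],z['d']; c=bot.get_calibration('top')
hsv=cv2.cvtColor(im,cv2.COLOR_RGB2HSV)
def region(m,x0,y0,x1,y1):
    k=np.zeros(m.shape,bool);k[y0:y1,x0:x1]=1; v,u=np.nonzero(m&k); return np.c_[u,v]
uv=region((hsv[:,:,0]>95)&(hsv[:,:,0]<130)&(hsv[:,:,1]>120),265,115,385,240)
P=pts(c,d,uv); t=P[abs(P[:,2]-.07)<.012]; print(len(t),np.median(t[:,2]))
(cx,cy),wh,a=cv2.minAreaRect(t[:,:2].astype(np.float32)); print('case',cx,cy,wh,a)
uv=region((hsv[:,:,0]>45)&(hsv[:,:,0]<85)&(hsv[:,:,1]>100),180,195,235,240)
P=pts(c,d,uv); print('ring z',np.median(P[:,2])); Q=onplane(c,uv,.019)
print('reader',cv2.minEnclosingCircle(Q[:,:2].astype(np.float32)))
uv=region((hsv[:,:,0]>15)&(hsv[:,:,0]<32)&(hsv[:,:,1]>150),308,160,346,205)
P=pts(c,d,uv);P=P[P[:,2]>.085];print('brass',len(P),P.mean(0),cv2.minAreaRect(P[:,:2].astype(np.float32)))
for n,p in dict(jar=(449,147),sd0=(439,235),sd1=(431,297),carton=(234,140)).items(): print(n,pts(c,d,[p])[0].round(3))
cv2.imwrite('pics/lock.png',cv2.resize(im[140:215,285:375,::-1],None,fx=7,fy=7,interpolation=cv2.INTER_CUBIC))
E
```

```text
4337 0.06981255655258889
case 0.5757681131362915 -0.03415153920650482 (0.23989145457744598, 0.18838165700435638) 12.785433769226074
ring z 0.017708144118721902
reader ((0.5075430274009705, 0.3454875946044922), 0.07036733627319336)
brass 209 [ 0.54424346 -0.038563    0.10448171] ((0.42751267552375793, -0.03648243099451065), (0.0632728859782219, 0.30761298537254333), 87.88297271728516)
jar [ 0.625 -0.403  0.088]
sd0 [ 0.381 -0.359  0.019]
sd1 [ 0.208 -0.311  0.025]
carton [0.713 0.224 0.042]
```

View pics/lock.png

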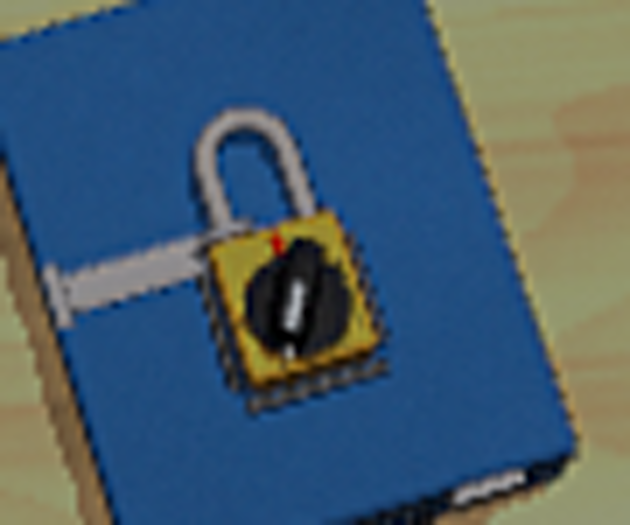

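The zoomed crop shows the white pointer at the dial's lower rim, about (288,352), and the red mark at (278,243). The dial is therefore near +2.6 rad, and the case yaw is about 0.223. I'll move above the lock and check the dial with the wrist camera.

servo_tool([
  [[1,0.5,1,0,-0.4],[1,0.5,1,0,-0.4],[1,0.5,1,0,-0.4],[1,0.5,1,0,-0.4],[1,0.5,1,0,-0.4],[1,0.5,1,0,-0.4],[1,0.5,1,0,-0.4],[1,0.5,1,0,-0.4],[1,0.5,1,0,-0.4],[1,0.5,1,0,-0.4],[1,0.5,1,0,-0.4],[1,0.5,1,0,-0.4],[1,0.5,1,0,-0.4],[1,0.5,1,0,-0.4],[1,0,0.5,0,-0.2],[1,0,0,0,0],[1,0,0,0,0],[1,0,0,0,0]],
], newtons=30)

```text
t: 1.9
eef_pos: [0.5411, -0.044, 0.2531]
tool_rot: [0.0, 0.989, -0.15, -0.0]
contact_force: [0.7, -1.4, 1.5]
gripper_width: 1.002
grasp_force: 0.0
```

```bash
python3 - <<'E'
from h import *
o=bot.get_obs(); print({k:np.round(v,3) for k,v in o.items()})
w,x,y,z=o['tool_rot'];print('yaw',np.arctan2(2*(x*y+w*z),1-2*(y*y+z*z)))
c,im,d=cam('wrist'); np.savez('w.npz',im=im,d=d,c=np.array(c,dtype=object))
cv2.imwrite('pics/w1.png',im[:,:,::-1])
E
```

```text
{'t': np.float64(1.9), 'q': array([ 0.12 ,  0.27 , -0.185,  1.863,  0.059,  1.015, -1.96 ]), 'joint_vel': array([ 0.009, -0.002,  0.001, -0.002, -0.001, -0.002, -0.003]), 'joint_torque': array([-8.6200e-01, -4.4811e+01, -1.2770e+00, -2.6690e+01, -3.5000e-02,
       -7.0000e-03,  4.0000e-03]), 'eef_pos': array([ 0.541, -0.044,  0.253]), 'tool_rot': array([ 0.   ,  0.989, -0.15 , -0.   ]), 'contact_force': array([ 0.666, -1.363,  1.505]), 'torque': array([-0.021,  0.017, -0.017]), 'grasp_force': np.float64(0.0), 'gripper_width': np.float64(1.002)}
yaw -0.30021586245405596
```

View pics/w1.png

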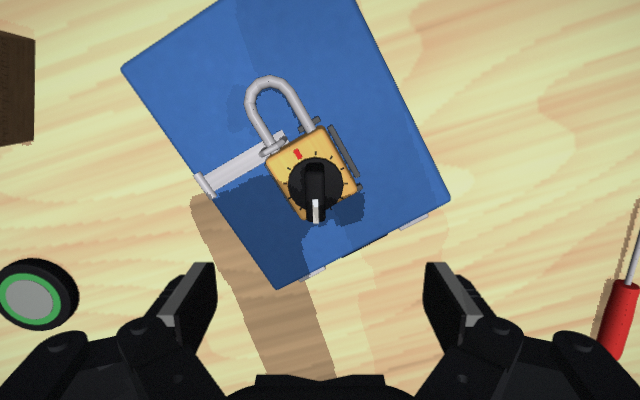

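The wrist image shows the pointer at (316,221) pointing image-down, the red mark at (299,155), and the bar in line with the tool's x axis. I'll get exact positions from depth.

```bash
python3 - <<'E'
from h import *
z=np.load('w.npz',allow_pickle=True); im,d,c=z['im'],z['d'],z['c'].item()
v,u=np.mgrid[60:235,225:375]; uv=np.c_[u.ravel(),v.ravel()]; P=pts(c,d,uv); I=im[uv[:,1],uv[:,0]].astype(int)
def rect(n,m): print(n,m.sum(),P[m].mean(0).round(4),cv2.minAreaRect(P[m][:,:2].astype(np.float32)),'zmed',np.median(P[m][:,2]))
rect('bar',P[:,2]>.130)
br=(abs(P[:,2]-.100)<.004)&(I[:,0]>120)&(I[:,2]<120); rect('brass',br)
dk=(abs(P[:,2]-.107)<.003)&(I.max(1)<70); print('disc',cv2.minEnclosingCircle(P[dk][:,:2].astype(np.float32)))
sh=(P[:,2]>.08)&(P[:,2]<.095)&(I.min(1)>110); rect('shackle',sh)
red=(I[:,0]>150)&(I[:,1]<70)&(I[:,2]<70); rect('red',red)
a=.223;X=np.array([np.cos(a),np.sin(a)]);print('pointer',onplane(c,[[316,221]],.107))
print('case top z',np.median(P[(I[:,2]>1.5*I[:,0])][:,2]))
E
```

```text
bar 1154 [ 0.5531 -0.0442  0.1602] ((0.5717564821243286, -0.04879153519868851), (0.01397065632045269, 0.0944695845246315), 74.4247055053711) zmed 0.1367709701375109
brass 2214 [ 0.5617 -0.04    0.0987] ((0.5508607029914856, -0.03989117220044136), (0.05875534191727638, 0.05313535034656525), 12.602446556091309) zmed 0.09873394424252863
disc ((0.5447602868080139, -0.041286855936050415), 0.021944424137473106)
shackle 1651 [ 0.6088 -0.0276  0.0879] ((0.6056112051010132, -0.023949215188622475), (0.05475741997361183, 0.049494773149490356), 12.687453269958496) zmed 0.08790705448835384
red 44 [ 0.5714 -0.0352  0.0995] ((0.5714122653007507, -0.035224881023168564), (0.007563477382063866, 0.0034033930860459805), 15.51918888092041) zmed 0.09946151475226939
pointer [[ 0.51638174 -0.03312666  0.107     ]]
case top z 0.06900075694857455
```

servo_tool([
  [[1,0.05,0.05,-0.6,0],[1,0,0,-0.6,0],[0.7,0,0,-0.6,0],[0.5,0,0,-0.6,0],[0.4,0,0,-0.5,0],[0.4,0,0,0,0],[0.3,0,0,0,0],[0.2,0,0,0,0],[0,0,0,0,0],[0,0,0,0,0],[0,0,0,0,0],[0,0,0,0,0]],
], newtons=25)

```text
t: 3.15
eef_pos: [0.5443, -0.0407, 0.1386]
tool_rot: [0.0, 0.989, -0.149, 0.001]
contact_force: [-1.3, -2.0, 6.4]
gripper_width: 0.159
grasp_force: 30.6
```

servo_tool([
  [[0,0,0,0,1],[0,0,0,0,1],[0,0,0,0,1],[0,0,0,0,1],[0,0,0,0,1],[0,0,0,0,1],[0,0,0,0,1],[0,0,0,0,1],[0,0,0,0,1],[0,0,0,0,1],[0,0,0,0,1],[0,0,0,0,1],[0,0,0,0,1],[0,0,0,0,0]],
])

```text
t: 4.55
eef_pos: [0.5447, -0.0404, 0.1386]
tool_rot: [0.001, 0.807, 0.591, 0.001]
contact_force: [-0.1, -0.4, 5.2]
gripper_width: 0.157
grasp_force: 30.6
```

servo_tool([
  [[0,0,0,0,1],[0,0,0,0,1],[0,0,0,0,1],[0,0,0,0,1],[0,0,0,0,1],[0,0,0,0,1],[0,0,0,0,1],[0,0,0,0,1],[0,0,0,0,1],[0,0,0,0,1],[0,0,0,0,1],[0,0,0,0,1],[0,0,0,0,1],[0,0,0,0,1],[0,0,0,0,1],[0,0,0,0,1],[0,0,0,0,1],[0,0,0,0,0.55],[0,0,0,0,0],[0,0,0,0,0]],
])

```text
t: 6.55
eef_pos: [0.5442, -0.041, 0.1386]
tool_rot: [0.001, -0.113, 0.994, -0.001]
contact_force: [-2.4, -2.6, 8.3]
gripper_width: 0.157
grasp_force: 31.1
```

```bash
python3 - <<'E'
from h import *
o=bot.get_obs(); print({k:np.round(v,3) for k,v in o.items()})
w,x,y,z=o['tool_rot'];print('yaw',np.arctan2(2*(x*y+w*z),1-2*(y*y+z*z))+np.pi)
E
```

```text
{'t': np.float64(6.55), 'q': array([ 0.724,  0.623, -1.014,  1.92 ,  0.648,  0.967,  1.198]), 'joint_vel': array([-0.004, -0.002,  0.001,  0.001, -0.   , -0.001, -0.004]), 'joint_torque': array([ -1.134, -44.295, -13.21 , -18.95 ,  -0.26 ,  -0.984,  -0.055]), 'eef_pos': array([ 0.544, -0.041,  0.139]), 'tool_rot': array([ 0.001, -0.113,  0.994, -0.001]), 'contact_force': array([-2.362, -2.558,  8.257]), 'torque': array([-0.565,  0.465,  0.106]), 'grasp_force': np.float64(31.051), 'gripper_width': np.float64(0.157)}
yaw 0.22558232333170736
```

servo_tool([
  [[0.4,0,0,0,0],[0.6,0,0,0,0],[0.6,0,0,0,0],[0.6,0,0,1,0],[0.6,0,0,1,0],[1,0,0,1,0],[1,0,0,0,0],[1,0,0,0,0]],
])

```text
t: 7.35
eef_pos: [0.5438, -0.0404, 0.2578]
tool_rot: [0.001, -0.113, 0.994, -0.0]
contact_force: [0.0, -0.9, -1.0]
gripper_width: 0.994
grasp_force: 0.0
```

```bash
python3 - <<'E'
from h import *
o=bot.get_obs(); print(o['t'],o['eef_pos'].round(4),o['q'].round(2))
c,im,d=cam('wrist'); np.savez('w2.npz',im=im,d=d,c=np.array(c,dtype=object))
cv2.imwrite('pics/w2.png',im[:,:,::-1])
v,u=np.mgrid[0:260,200:440]; uv=np.c_[u.ravel(),v.ravel()]; P=pts(c,d,uv); I=im[uv[:,1],uv[:,0]].astype(int)
def rect(n,m): print(n,m.sum(),cv2.minAreaRect(P[m][:,:2].astype(np.float32)),'zmed',np.median(P[m][:,2]))
br=(abs(P[:,2]-.100)<.004)&(I[:,0]>120)&(I[:,2]<120); rect('brass',br)
dk=(abs(P[:,2]-.107)<.003)&(I.max(1)<70); print('disc',cv2.minEnclosingCircle(P[dk][:,:2].astype(np.float32)))
sh=(P[:,2]>.08)&(P[:,2]<.095)&(I.min(1)>110); rect('shackle',sh)
E
```

```text
7.35 [ 0.5438 -0.0404  0.2578] [ 0.83  0.49 -1.14  1.81  0.48  1.16  1.33]
brass 1755 ((0.5506709218025208, -0.039407528936862946), (0.05880749598145485, 0.05282024294137955), 15.024868965148926) zmed 0.09876465152453773
disc ((0.5449140667915344, -0.040873073041439056), 0.02182796411216259)
shackle 628 ((0.5984642505645752, -0.02391793206334114), (0.03692548722028732, 0.047715380787849426), 13.461499214172363) zmed 0.08803054143880876
```

View pics/w2.png

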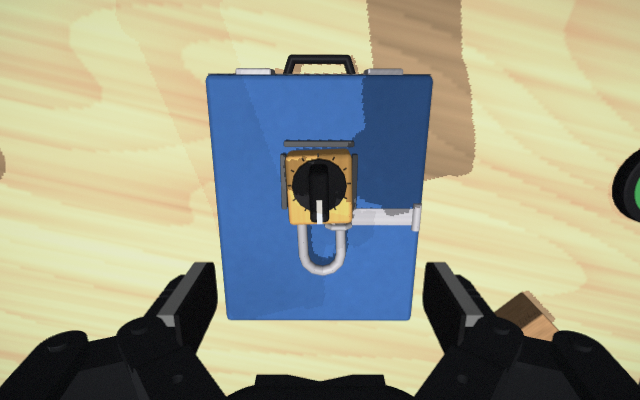

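The wrist view shows the pointer at (319,212) lined up toward the shackle, with its bow at (321,270), so the dial is set. Now I'll grip the shackle.

servo_tool([
  [[1,0.53,0.11,0,0],[0.85,0.53,0.11,0,0],[0.85,0.5,0.1,-0.3,0],[0.85,0,0,-0.8,0],[0.85,0,0,-0.8,0],[0.85,0,0,-0.8,0],[0.85,0,0,-0.7,0],[0.85,0,0,-0.6,0],[0.85,0,0,0,0],[0.85,0,0,0,0]],
])

```text
t: 8.4
eef_pos: [0.6052, -0.0272, 0.0965]
tool_rot: [-0.001, -0.113, 0.994, 0.0]
contact_force: [0.1, 0.7, 0.6]
gripper_width: 0.854
grasp_force: 0.0
```

servo_tool([
  [[0.6,0,0,0,0],[0.5,0,0,0,0],[0.4,0,0,0,0],[0.3,0,0,0,0],[0.3,0,0,0,0],[0.3,0,0,0,0]],
], newtons=30)

```text
t: 9.0
eef_pos: [0.6069, -0.0271, 0.0984]
tool_rot: [0.001, -0.113, 0.994, 0.0]
contact_force: [0.7, 0.1, 5.7]
gripper_width: 0.488
grasp_force: 30.6
```

servo_tool([
  [[0.3,0.17,0.04,0,0],[0.3,0.17,0.04,0,0],[0.3,0.17,0.04,0,0],[0.3,0.17,0.04,0,0],[0.3,0,0,0,0],[0.3,0,0,0,0],[0.3,0,0,0,0]],
])

```text
t: 9.7
eef_pos: [0.6331, -0.0211, 0.0973]
tool_rot: [-0.0, -0.113, 0.994, -0.0]
contact_force: [-2.8, -0.3, 5.8]
gripper_width: 0.484
grasp_force: 30.5
```

servo_tool([
  [[0.7,0,0,0,0],[0.85,0,0,0,0],[0.85,0,0,0,0],[1,0,0,1,0],[1,0,0,1,0],[1,-0.4,-0.09,1,0],[1,-0.8,-0.18,0.8,0],[1,-0.75,-0.17,0,0],[1,0,0,0,0],[1,0,0,0,0]],
])

```text
t: 10.7
eef_pos: [0.555, -0.0394, 0.2494]
tool_rot: [0.0, -0.112, 0.994, -0.001]
contact_force: [1.0, 0.6, 0.2]
gripper_width: 1.0
grasp_force: 0.0
```

```bash
python3 - <<'E'
from h import *
o=bot.get_obs(); print(o['t'],o['eef_pos'].round(4),o['q'].round(2))
c,im,d=cam('wrist')
cv2.imwrite('pics/w3.png',im[:,:,::-1])
v,u=np.mgrid[0:300,200:440]; uv=np.c_[u.ravel(),v.ravel()]; P=pts(c,d,uv); I=im[uv[:,1],uv[:,0]].astype(int)
def rect(n,m): print(n,m.sum(),cv2.minAreaRect(P[m][:,:2].astype(np.float32)),'zmed',np.median(P[m][:,2]))
rect('brass',(abs(P[:,2]-.100)<.004)&(I[:,0]>120)&(I[:,2]<120))
dk=(abs(P[:,2]-.107)<.003)&(I.max(1)<70); print('disc',cv2.minEnclosingCircle(P[dk][:,:2].astype(np.float32)))
sh=(P[:,2]>.08)&(P[:,2]<.095)&(I.max(1)-I.min(1)<40)&(I.min(1)>60); X=np.array([.975,.221]);s=(P[sh][:,:2]-[.5507,-.0397])@X; print('bow end',np.percentile(s,[50,99,100]))
E
```

```text
10.7 [ 0.555  -0.0394  0.2494] [ 0.8   0.51 -1.12  1.79  0.5   1.16  1.31]
brass 1659 ((0.5510715246200562, -0.039533574134111404), (0.058912113308906555, 0.052878040820360184), 12.503249168395996) zmed 0.09867698839536987
disc ((0.5452017784118652, -0.04078003764152527), 0.021938718855381012)
bow end [0.07404428 0.10858799 0.11170826]
```

View pics/w3.png

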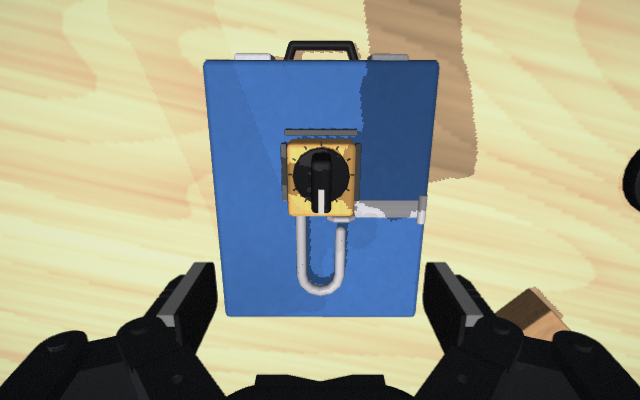

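The shackle is open: its bow is now at (321,292), about 25 mm further out, and the lock is still seated. I'll grip the body next.

servo_tool([
  [[1,0,0,-0.8,0],[1,0,0,-0.8,0],[1,0,0,-0.8,0],[1,0,0,-0.7,0],[1,0,0,-0.4,0],[1,0,0,-0.27,0],[1,0,0,0,0],[0.8,0,0,0,0],[0.7,0,0,0,0],[0.6,0,0,0,0],[0.4,0,0,0,0],[0.4,0,0,0,0],[0.4,0,0,0,0]],
], newtons=50)

```text
t: 12.05
eef_pos: [0.5561, -0.0385, 0.1]
tool_rot: [0.001, -0.113, 0.994, -0.0]
contact_force: [-1.1, 0.0, 6.7]
gripper_width: 0.621
grasp_force: 54.1
```

servo_tool([
  [[0.4,0,0,0.2,0],[0.4,0,0,0.4,0],[0.4,0,0,0.6,0],[0.4,0,0,0.6,0],[0.4,0,0,0.6,0],[0.4,0,0,0.3,0],[0.4,0,0,0,0],[0.4,0,0,0,0]],
])

```text
t: 12.85
eef_pos: [0.5546, -0.0391, 0.206]
tool_rot: [-0.0, -0.113, 0.994, -0.0]
contact_force: [-1.0, 0.5, -3.0]
gripper_width: 0.617
grasp_force: 53.5
```

```bash
python3 - <<'E'
from h import *
z=np.load('top.npz'); im,d=z['im'],z['d']; c=bot.get_calibration('top')
m=(im.max(2)<75).astype(np.uint8); g=cv2.cvtColor(im,cv2.COLOR_RGB2HSV); m=((g[:,:,0]>45)&(g[:,:,0]<85)&(g[:,:,1]>100)).astype(np.uint8)
m[:195]=0;m[240:]=0;m[:,:188]=0;m[:,228:]=0
n,l,s,ce=cv2.connectedComponentsWithStats(m); k=1+s[1:,4].argmax(); v,u=np.nonzero(l==k)
Q=onplane(c,np.c_[u,v],.019)[:,:2]; print(s[k],cv2.minEnclosingCircle(Q.astype(np.float32)),cv2.fitEllipse(Q.astype(np.float32)))
E
```

```text
[195 206  24  24 200] ((0.48591867089271545, 0.3181913495063782), 0.03576056659221649) ((0.4857976734638214, 0.31814759969711304), (0.06295163929462433, 0.06371849775314331), 18.340965270996094)
```

servo_tool([
  [[0.4,0,0.4,0,0],[0.4,-0.15,0.8,0,0],[0.4,-0.15,0.8,0,0],[0.4,-0.15,0.8,0,0],[0.4,-0.15,0.8,0,0],[0.4,-0.15,0.8,0,0],[0.4,-0.15,0.8,0,0],[0.4,-0.15,0.8,0,0],[0.4,-0.15,0.8,0,0],[0.4,-0.15,0.8,0,0],[0.4,-0.15,0.8,0,0],[0.4,-0.1,0.55,-0.3,0],[0.4,0,0,-0.4,0],[0.4,0,0,-0.4,0],[0.4,0,0,-0.2,0],[0.4,0,0,0,0],[0.4,0,0,0,0],[0.4,0,0,0,0]],
])

```text
t: 14.65
eef_pos: [0.4917, 0.3191, 0.1552]
tool_rot: [0.0, -0.112, 0.994, 0.0]
contact_force: [0.2, -0.1, -3.3]
gripper_width: 0.618
grasp_force: 53.5
```

```bash
python3 - <<'E'
from h import *
c,im,d=cam('top'); a=cv2.resize(im[120:290,140:390,::-1],None,fx=2,fy=2)
c,im,d=cam('wrist'); b=cv2.resize(im[:,:,::-1],(500,312))
cv2.imwrite('pics/fin.png',np.vstack([a[:288],b])[:600])
E
```

```text
(no output)
```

View pics/fin.png

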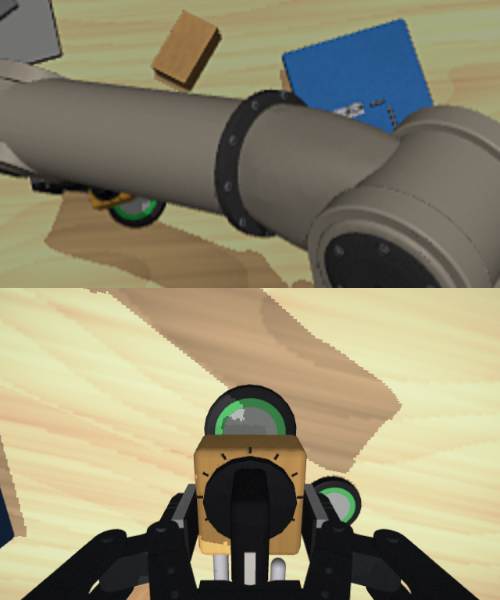

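The lock is level in the grip with the shackle out. The large reader sits right beneath it, its rim showing above the lock at about (250,387) in the picture. I'll check the centring with numbers before handing in.

```bash
python3 - <<'E'
from h import *
c=bot.get_calibration('wrist')
Q=onplane(c,[[320,126],[262,178],[379,178]],.019); print(Q.round(3), np.linalg.norm(Q[:,:2]-[.486,.318],axis=1))
o=bot.get_obs(); print(o['t'],o['eef_pos'],o['grasp_force'],abs(o['joint_vel']).max())
E
```

```text
[[0.445 0.309 0.019]
 [0.491 0.276 0.019]
 [0.472 0.36  0.019]] [0.0421585  0.04278513 0.04429711]
14.75 [0.49158614 0.31931502 0.15526231] 53.530234694480896 0.0038636036369483324
```

The reader centre checks out at about (0.486, 0.318).

```bash
python3 -c "
from station import bot
print(bot.hand_in())"
```

```text
the job is handed in; nothing more can be done
None
```

I handed the job in at 14.75 s with every step done: dial set to the red mark, shackle pulled out about 25 mm, and the lock held level, dial up, about 10 cm above the middle of the large reader; the hand-in returned no verdict.

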